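# Weigh down the sheet and lower the pen arm of a drawing machine

### The job

Get the drawing machine ready to draw. First push over the metal weight that stands on end at the corner of the black sheet, so that it topples towards the posts and lies flat on the sheet along the edge it stands at. Then push the parked pen arm over and press it fully down until the pen's nib rests on the sheet. Only push, never pick the weight up, leave the ink jar, circuit board and phone where they are, and finish clear of everything.

Things in the scene. Friction and masses are not known exactly. Their poses are not given: they have to be found in the camera images.
- drawing_board: Base of the drawing machine, fixed: cork-brown board 240 (x) by 380 (y) by 18 mm; origin at the centre of its underside, on the table. A black sheet, x -100 to +100, y -170 to +70 mm, lies on it, its top 19.5 mm above the table. Two dark wooden posts, 22 by 40 mm, tops 135 mm above the table, stand at x = -85 and +85, y = +130 mm and carry the rod between them.
- pen_arm (a joint): Pen arm's angle (rad) on the rod: 0 = parked, leaning 0.45 back past upright, towards the board's +y; 0.45 = upright; grows as it tips over the sheet (to -y); 2.02 = its stop, arm level, nib on the sheet. Starts at 0 to 0.4. The hinge is stiff: the arm stays where it is left, and 1 to 3 N at its end move it.
- thumb_plate (a point): Centre of the outer face (back side, on top in the end) of the flat white plate at the pen arm's free end, the place to push: 50 by 50 by 5 mm, in the board's plane x = 0. 205 mm along the arm from the rod axis and 10 mm off the arm's mid-line; 110 mm above the table when fully down.
- rod_mid (a point): Middle of the steel rod that is the pen arm's hinge: it runs along the board's x at y = +130 mm, 100 mm above the table. The arm is a grey tube, 18 mm thick and 195 mm long, turning about it in the plane x = 0. A blue motor sits on the rod beside it.
- pen_nib (a point): Tip of the black pen held crosswise on the arm, 150 mm along it from the rod axis: the nib sticks out 80 mm on the sheet side, the tail 35 mm on the back side. With the arm fully down the nib touches the sheet at the board's x = 0, y = -20 mm.
- weight_center (a point): Centre of the loose weight: plain aluminium bar 40 by 40 by 120 mm, about 0.5 kg, z along its length. Starts on end on the sheet at one of the two corners far from the posts: board x about -75 or +75, y about -120 mm, sides within 0.1 rad of the board's axes. Pushed near its top towards the board's +y with 1 to 2 N it tips over its lower edge and falls flat, lying along y.
- ink_jar: Small closed glass jar, 42 mm across and 50 mm tall, loose, standing on the sheet at the other corner far from the posts; origin at the centre of its underside. Leave it alone.
- circuit_board: Circuit board on four feet, 60 by 95 mm, 19 mm high, loose on the table at the robot's side of the machine; origin at the centre of its underside. Leave it alone.
- phone: Flat phone, 72 by 148 by 9 mm, loose on the table beyond the board's -y end; origin at the centre of its underside. Leave it alone.
Things that resemble listed ones, but are neither listed nor needed, are in the scene too. Of the things shaped like the part that bears weight_center, the aluminium one is meant.

How it is judged:
On the way, in this order (a step that is already met when the one before it is completed fails the run):
1. the weight lies flat on the sheet along the edge it stood at, at rest (angle between weight_center's own z axis and vertical between 1.5 and 1.64 rad and angle between the z axis of weight_center and the y axis of drawing_board, either way round below 0.35 rad and (x of weight_center in the frame of drawing_board between -0.095 and -0.04 m or x of weight_center in the frame of drawing_board between 0.04 and 0.095 m) and y of weight_center in the frame of drawing_board between -0.12 and 0.02 m and height (world z) of weight_center below 0.045 m and linear speed of weight below 0.02 m/s), for 0.2 s.
2. the pen arm is fully down, the nib on the sheet (value of joint pen_arm above 1.98 rad), for 0.2 s.
At the end, for the whole second after the job is handed in: The weight lies flat on the sheet, at rest, its length within 0.35 rad of the board's y axis, its centre 40 to 95 mm to either side of the board's middle line (x) and between y = -120 and +20 mm; the pen arm is at 1.98 rad or more (nib within about 6 mm of the sheet) (all of step 1 and value of joint pen_arm above 1.98 rad); the robot touches nothing.
It fails at once if the weight is lifted off the sheet (height (world z) of weight_center above 0.092 m).
It fails at once if the ink jar is shifted by more than 15 mm (distance of ink_jar from where it was at the start of the episode above 0.015 m).
It fails at once if the circuit board is shifted by more than 15 mm (distance of circuit_board from where it was at the start of the episode above 0.015 m).
It fails at once if the phone is shifted by more than 15 mm (distance of phone from where it was at the start of the episode above 0.015 m).
It fails at once if the ink jar is tipped (angle between ink_jar's own z axis and vertical above 0.3 rad).
It also fails if it takes over 64 s, if anything falls off the work surface, if the arm or the gripper's body presses on something with over 40 N, if the wrist force passes 120 N, or if a joint passes its speed limit or range.

### The arm

A 7-joint arm with a two-finger parallel gripper is mounted at the origin on the work surface. World frame = base frame: x ahead of the robot, y to its left, z up, the work surface at z = 0. Lengths are in m, angles in rad, forces in N, time in s.
With the tool pointing down it reaches from about 0.425 to 0.825 m from the base axis. Payload 3.6 kg.
Tool frame: the origin (TCP) lies at the very end of the fingers, on their centre line; the grasp point (between the pads) lies 19 mm behind it; z points along the fingers, y is the direction in which the jaws open and shut (so a half turn about z gives the same grasp; the last joint's range is limited). The gripper opens to 85 mm and grips with 20 to 120 N. Pads are 22 mm wide; open, the fingers measure 114 mm over their backs; the gripper's body (76 mm by 85 mm) begins 54 mm behind the grasp point. The pads swing forward as they close: fully open they stand 13 mm farther back than shut.
Start: joints at [-1.286, 0.615, -0.013, 1.423, 0.008, 1.103, -0.04], TCP at [0.199, 0.619, 0.231] pointing down, gripper open.
Joint ranges: [-3.12, 3.12], [-0.3, 2.06], [-1.34, 1.32], [0.26, 2.42], [-1.36, 4.5], [0.01, 1.98], [-2.84, 2.84]. Speed limits (rad/s): [2.79, 2.79, 3.14, 3.14, 3.14, 3.14, 3.14].

### API

Orientations are given as a rotation vector (axis times angle).
In Python, from workcell import sense, grab_frame, job gives the robot as it stands.
- The arm moves only by the tool carry_out, never from a script. Its argument "motion" is a list that holds one entry, the list of rows, each a list of 7 numbers: the turn, a rotation vector about the tool's x, y, z in rad, then the shift along the tool's x, y, z in m, then the gripper command: -1 is shut, 1 is fully open, values between are in proportion. In form: [[[rx, ry, rz, dx, dy, dz, hand], ...]]. A call has 1 to 8 rows; each row is the pose to reach, as a shift and turn from the pose commanded when the call began, along the tool's axes at that moment; what a row does not reach only later rows make up. A row lasts 1/8 s, in which the tool goes at most 62.5 mm and 10.7 degrees, less where a joint would pass 70% of its speed; a pose out of reach is approached as far as the arm can. A call with a gripper value outside its range is refused whole. The fingers move at their own pace and stop on an object; "newtons" is the grip in N (left out, the last holds). Time passes only in rows, so rows that repeat a pose let the fingers close. It gives the time, the measured TCP pose, the force and the opening at its end, in the units of the state.
- sense(): the state, without advancing time (a new reading comes with each control period).
- grab_frame(name): name is "scene" or "top"; returns a dict with "pixels" (400x640x3 uint8, blue, green, red), "fx", "fy", "cx", "cy" (pixels), "rvec" (rotation vector, rad) and "tvec" (3), from world to camera coordinates, as OpenCV has them. Camera axes: x right, y down, z forward; pixel columns grow to the right and rows downward; lengths in m; the calibration is good to about 2 mm. A picture is of the moment at which its call begins. There is no depth.
- job.finish_job(): hands the job in, once; it reports no verdict.
The state is a dict: "clock": time; "qpos": joint angles; "joint_velocities": joint speeds; "tau": joint torques, N m; "ee_pos": TCP position; "tcp_rot": TCP orientation; "contact_force": force on the tool from outside, world axes, zero at the start; "torque": the same for the moment, N m; "finger_gap": finger opening in m.
Only numpy, scipy, OpenCV 4.12 (cv2) and the standard library are available. Lean on these libraries where they do the work, as an engineer would, in place of code of your own. Each camera call takes 0.05 s, during which the arm holds its last target. There are 200 camera calls.

## Working session

There is one attempt and no reset: what is moved stays moved. The work goes in short steps, Python scripts to look and compute and a tool call to move; the robot and the scene stay as the last step left them, time stands still between calls to the robot, and variables do not carry over. Pictures are saved under pics/ and viewed, about 8 in all and at most 12, crops included, and the job is handed in when it is done.

Besides the shell and the picture viewer there is one more tool, called after "Emit:" as name(argument=value, ...) on one line, values as JSON. carry_out: Moves the arm, as the interface text tells. Its arguments: {"type":"object","properties":{"motion":{"type":"array"},"newtons":{"type":"number"}},"required":["motion"]}

```bash
mkdir -p pics
cat > h.py <<'E'
import numpy as np, cv2
from workcell import sense, grab_frame, job
def ray(f,u,v):
    R=cv2.Rodrigues(np.array(f["rvec"],float))[0]; t=np.array(f["tvec"],float).ravel()
    d=R.T@np.array([(u-f["cx"])/f["fx"],(v-f["cy"])/f["fy"],1.]); return -R.T@t,d/np.linalg.norm(d)
def on_z(f,u,v,z):
    o,d=ray(f,u,v); return o+d*(z-o[2])/d[2]
def proj(f,p):
    K=np.array([[f["fx"],0,f["cx"]],[0,f["fy"],f["cy"]],[0,0,1.]])
    return cv2.projectPoints(np.array(p,float).reshape(-1,3),np.array(f["rvec"],float),np.array(f["tvec"],float),K,None)[0].reshape(-1,2)
def tri(f,a,g,b):
    o1,d1=ray(f,*a);o2,d2=ray(g,*b)
    s=np.linalg.lstsq(np.c_[d1,-d2],o2-o1,rcond=None)[0]
    p,q=o1+s[0]*d1,o2+s[1]*d2; return (p+q)/2,np.linalg.norm(p-q)
E
python3 - <<'E'
from h import *
import pickle
fs={n:grab_frame(n) for n in("scene","top")}
pickle.dump(fs,open("f0.pkl","wb"))
for n,f in fs.items():
    cv2.imwrite(f"pics/{n}0.png",f["pixels"]); print(n,{k:np.round(v,3) for k,v in f.items() if k!="pixels"},ray(f,320,200))
print(sense())
E
```

```text
scene {'fx': np.float64(422.585), 'fy': np.float64(422.585), 'cx': np.float64(317.452), 'cy': np.float64(204.097), 'rvec': array([ 2.273,  1.359, -0.379]), 'tvec': array([-0.238, -0.319,  1.475])} (array([ 1.02576582, -0.28222544,  1.09620461]), array([-0.46071067,  0.2552356 , -0.8500591 ]))
top {'fx': np.float64(424.132), 'fy': np.float64(424.132), 'cx': np.float64(319.202), 'cy': np.float64(201.544), 'rvec': array([ 2.206, -2.188,  0.063]), 'tvec': array([-0.052,  0.546,  1.016])} (array([ 0.49248565, -0.04295215,  1.04374444]), array([ 0.05640857, -0.00632001, -0.99838777]))
{'clock': 0.1, 'qpos': array([-1.2854914 ,  0.6158276 , -0.01263274,  1.42475476,  0.00809536,
        1.10341735, -0.0404243 ]), 'joint_velocities': array([ 0.00010977, -0.00142648, -0.00171317, -0.00369568,  0.00131381,
       -0.00180236, -0.00022854]), 'tau': array([ 1.15113206e-03, -4.70382500e+01,  2.60176845e-01, -1.71570808e+01,
        1.00247518e-02,  5.86494643e-03,  1.80726487e-07]), 'ee_pos': array([0.19917019, 0.61799897, 0.2302453 ]), 'tcp_rot': array([-0.4876644 , -3.1031564 ,  0.00366144]), 'contact_force': array([0.28032682, 0.10714621, 0.01437396]), 'torque': array([ 0.00486794, -0.02048158,  0.07268895]), 'finger_gap': 0.08525331121256355}
```

View pics/scene0.png

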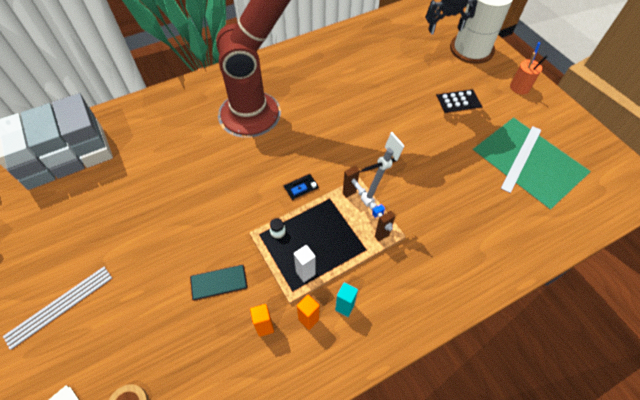

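View pics/top0.png

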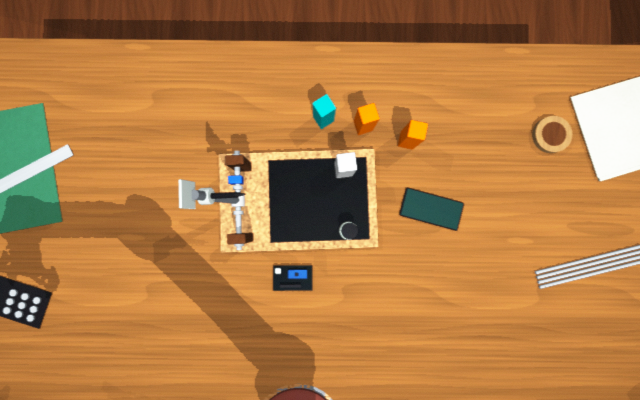

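Both views show the board roughly aligned with the world, posts toward +y (top view, left). The weight is at top px (345,165) and scene px (305,262). The jar is at top (348,231), the thumb plate at top (188,195) and scene (394,147), and the circuit board at (292,277). The cyan and orange blocks next to them are decoys.

Run:
```python
from h import *
import pickle
fs=pickle.load(open("f0.pkl","rb")); t,s=fs["top"],fs["scene"]
def roi(f,b,cond):
    im=f["pixels"].astype(int);m=np.zeros(im.shape[:2],np.uint8);x0,x1,y0,y1=b
    m[y0:y1,x0:x1]=cond(im[y0:y1,x0:x1]);return m
def big(m): return max(cv2.findContours(m,cv2.RETR_EXTERNAL,cv2.CHAIN_APPROX_NONE)[0],key=cv2.contourArea)
# sheet in top: dark mask, close
m=roi(t,(262,374,152,248),lambda i:(i.max(2)<60)); c=big(m); r=cv2.minAreaRect(c)
# board outline
hs=cv2.cvtColor(t["pixels"],cv2.COLOR_BGR2HSV)
e=cv2.boxPoints(r); w=np.array([on_z(t,*p,0.0195)[:2] for p in e]); print("sheet",e.round(1).tolist(),w.round(4).tolist(),np.linalg.norm(np.diff(w,axis=0),axis=1))
for n,f,b in(("top",t,(325,365,145,185)),("scene",s,(288,325,240,290))):
    m=roi(f,b,lambda i:(i.min(2)>140)&(i.max(2)-i.min(2)<40)); c=big(m)
    print(n,"wt",cv2.minAreaRect(c),cv2.approxPolyDP(c,2,True).reshape(-1,2).tolist())
A=cv2.resize(t["pixels"][135:265,165:395],None,fx=3,fy=3,interpolation=cv2.INTER_CUBIC)
B=cv2.resize(s["pixels"][120:310,240:420],None,fx=3,fy=3,interpolation=cv2.INTER_CUBIC)
cv2.imwrite("pics/a.png",A);cv2.imwrite("pics/b.png",B)
```

```text
sheet [[268.20001220703125, 160.60000610351562], [365.5, 157.3000030517578], [368.29998779296875, 238.0], [270.8999938964844, 241.3000030517578]] [[0.6452, 0.0772], [0.6554, -0.1594], [0.4597, -0.1665], [0.4498, 0.0678]] [0.23679903 0.19585757 0.23443841]
top wt ((345.83538818359375, 164.51829528808594), (23.52191734313965, 20.31940460205078), 83.6598129272461) [[353, 152], [337, 154], [337, 177], [351, 175], [356, 169]]
scene wt ((305.1299743652344, 262.40997314453125), (34.78965759277344, 19.940412521362305), 81.8698959350586) [[306, 245], [294, 252], [297, 271], [303, 280], [314, 273], [314, 254]]
```

View pics/a.png

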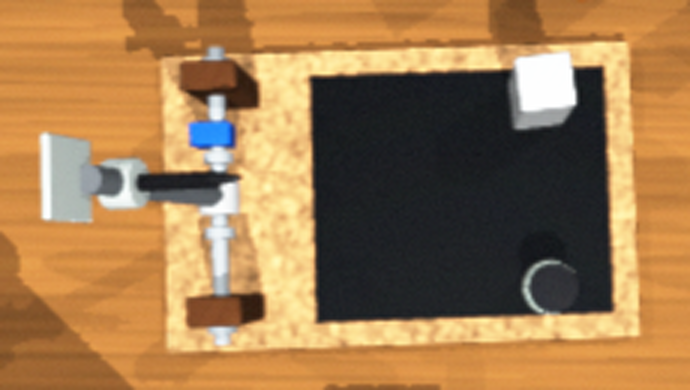

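View pics/b.png

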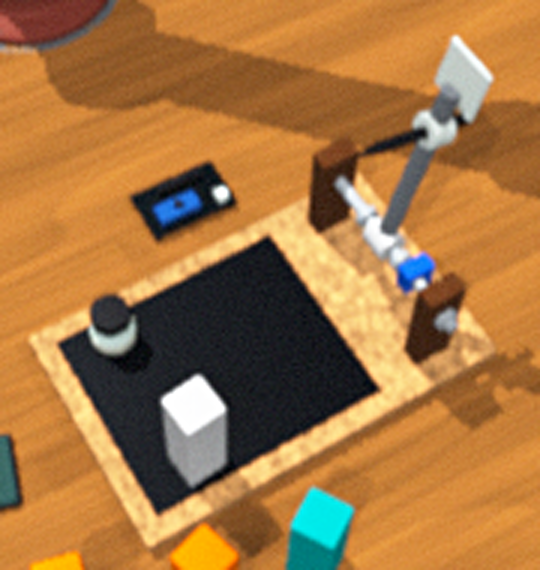

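Crop readings, converted to full-image pixels below: sheet corners in `a.png` at (311,77), (604,67), (611,312), (316,322). Plate centre is (66,178) in `a.png` and (464,82) in `b.png`. The weight's top face in `b.png` is centred near (194,404).

```bash
cat >> h.py <<'E'
from scipy.spatial.transform import Rotation as Ro
def to_tool(target,Rt=None,st=None):
    st=st or sense(); R0=Ro.from_rotvec(st["tcp_rot"])
    d=R0.inv().apply(np.array(target)-st["ee_pos"])
    r=(R0.inv()*Rt).as_rotvec() if Rt is not None else np.zeros(3)
    return r.round(3).tolist(),d.round(3).tolist()
def down(yaw_x):  # tool z down, tool x at world angle yaw_x
    x=np.array([np.cos(yaw_x),np.sin(yaw_x),0]);z=np.array([0,0,-1.]);return Ro.from_matrix(np.c_[x,np.cross(z,x),z])
E
python3 - <<'E'
from h import *
import pickle
fs=pickle.load(open("f0.pkl","rb")); t,s=fs["top"],fs["scene"]
ta=lambda u,v:(165+(u+.5)/3-.5,135+(v+.5)/3-.5); sb=lambda u,v:(240+(u+.5)/3-.5,120+(v+.5)/3-.5)
# sheet corners: top view (board: UL=+x+y, UR=+x-y, LR=-x-y, LL=-x+y); scene: same order
T=[ta(311,77),ta(604,67),ta(611,312),ta(316,322)]; S=[sb(379,388),sb(160,513),sb(60,343),sb(269,238)]
B=np.array([[.1,.07],[.1,-.17],[-.1,-.17],[-.1,.07]])
for a,b in zip(T,S): p,e=tri(t,a,s,b);print("corner",p.round(4),round(e,4))
def fit(P):
    bm,pm=B.mean(0),P.mean(0); H=(B-bm).T@(P-pm);U,_,V=np.linalg.svd(H);R=V.T@U.T
    return np.arctan2(R[1,0],R[0,0]),pm-R@bm,R
for n,f,C in(("top",t,T),("sc",s,S)):
    P=np.array([on_z(f,*c,.0195)[:2] for c in C]);y,o,R=fit(P);print(n,"yaw",y.round(4),"org",o.round(4),"res",(P-o-B@R.T).round(4).tolist())
p,e=tri(t,ta(66,178),s,sb(464,82)); print("plate",p.round(4),e.round(4))
P=np.mean([[on_z(f,*c,.0195)[:2] for c in C] for f,C in((t,T),(s,S))],axis=0);y,o,R=fit(P)
print("mean",y,o); pb=R.T@(p[:2]-o); print("plate board",pb.round(4),p[2].round(4))
r=np.array([pb[0]*0+pb[1]-.13,p[2]-.1]);print("len",np.hypot(*r),"q",.45-(np.arctan2(r[0],r[1])-10/205))
w=on_z(s,*sb(194,404),.1395);print("weight top scene",w.round(4),"board",R.T@(w[:2]-o))
# check in top: model corners
c=[(w[:2]+R@np.array(d)).tolist()+[z] for z in(.1395,.0195) for d in((-.02,.02),(.02,.02),(.02,-.02),(-.02,-.02))]
print("top crop pred",((proj(t,c)-[165,135])*3+1).round().tolist())
j=on_z(t,*ta(553,286),.0695);print("jar",j, R.T@(j[:2]-o))
for z in (0.12,): 
    tgt=o+R@np.array([0.075,-0.205]);print("behind weight",tgt)
print(to_tool([.45,.45,.42],down(np.pi+y)))
E
```

```text
corner [0.6456 0.0769 0.0213] 0.0004
corner [ 0.6566 -0.1585  0.0212] 0.0039
corner [ 0.4585 -0.1659  0.0157] 0.0026
corner [0.4476 0.0707 0.0104] 0.0006
top yaw 0.0387 org [0.5501 0.0049] res [[-0.0015, -0.0018], [-0.0005, 0.0006], [0.0013, 0.0022], [0.0007, -0.001]]
sc yaw 0.0459 org [0.5516 0.0058] res [[-0.0032, -0.0026], [-0.0024, 0.0029], [0.0017, 0.0034], [0.0039, -0.0037]]
plate [0.5435 0.1885 0.2942] 0.0005
mean 0.042277630477850374 [0.55083145 0.00533198]
plate board [0.0004 0.1833] 0.2942
len 0.20132860562015256 q 0.23094009514324754
weight top scene [ 0.6277 -0.1042  0.1395] board [ 0.07219523 -0.11270851]
top crop pred [[518.0, 108.0], [516.0, 52.0], [571.0, 51.0], [574.0, 106.0], [511.0, 127.0], [509.0, 77.0], [558.0, 76.0], [560.0, 125.0]]
jar [ 0.47921162 -0.11618402  0.0695    ] [-0.07669171 -0.11838041]
behind weight [ 0.63442877 -0.19631496]
([-0.002, -0.0, -0.354], [-0.29, -0.083, -0.19])
```

Emit:
carry_out(motion=[[[0,0,-0.35,-0.29,-0.083,-0.17,-1],[0,0,-0.35,-0.29,-0.083,-0.17,-1],[0,0,-0.35,-0.29,-0.083,-0.17,-1],[0,0,-0.35,-0.29,-0.083,-0.17,-1],[0,0,-0.35,-0.29,-0.083,-0.17,-1],[0,0,-0.35,-0.29,-0.083,-0.17,-1],[0,0,-0.35,-0.29,-0.083,-0.17,-1],[0,0,-0.35,-0.29,-0.083,-0.17,-1]]])

```text
clock: 1.1
ee_pos: [0.4484, 0.4514, 0.4001]
tcp_rot: [0.063, -3.138, 0.001]
contact_force: [-0.4, -0.5, 0.1]
finger_gap: 0.0001
```

```bash
python3 -c "
from h import *
s=sense();print(s['ee_pos'],s['tcp_rot'],s['finger_gap'],s['clock'])
R=down(np.pi+.042)
for p in ([.637,-.22,.40],[.637,-.22,.12]): print(to_tool(p,R))"
```

```text
[0.44841417 0.45144876 0.40011973] [ 6.29670157e-02 -3.13806570e+00  8.51636502e-04] 0.00011348083948298915 1.1
([-0.0, -0.003, -0.002], [-0.161, -0.678, -0.0])
([-0.0, -0.003, -0.002], [-0.162, -0.678, 0.28])
```

Emit:
carry_out(motion=[[[0,0,0,-0.161,-0.678,0,-1],[0,0,0,-0.161,-0.678,0,-1],[0,0,0,-0.161,-0.678,0,-1],[0,0,0,-0.161,-0.678,0,-1],[0,0,0,-0.161,-0.678,0,-1],[0,0,0,-0.161,-0.678,0,-1],[0,0,0,-0.161,-0.678,0,-1],[0,0,0,-0.161,-0.678,0,-1]]])

```text
clock: 2.1
ee_pos: [0.5838, -0.0301, 0.4003]
tcp_rot: [0.067, -3.139, -0.002]
contact_force: [0.5, 0.3, -0.3]
finger_gap: -0.0001
```

```bash
python3 -c "
from h import *
s=sense();print(s['ee_pos'],s['tcp_rot'],s['joint_velocities'].round(2))
R=down(np.pi+.042)
for p in ([.637,-.22,.40],[.637,-.22,.12]): print(to_tool(p,R))"
```

```text
[ 0.58376476 -0.03009397  0.40034153] [ 6.71386864e-02 -3.13903089e+00 -2.46264608e-03] [ 0.75  0.26  0.15 -0.4  -0.07  0.14  0.89]
([0.002, -0.002, 0.001], [-0.045, -0.192, -0.0])
([0.002, -0.002, 0.001], [-0.046, -0.192, 0.28])
```

Emit:
carry_out(motion=[[[0,0,0,-0.045,-0.19,0,-1],[0,0,0,-0.045,-0.19,0,-1],[0,0,0,-0.045,-0.19,0,-1],[0,0,0,-0.045,-0.19,0.03,-1],[0,0,0,-0.045,-0.19,0.09,-1],[0,0,0,-0.045,-0.19,0.15,-1],[0,0,0,-0.045,-0.19,0.2,-1],[0,0,0,-0.045,-0.19,0.2,-1]]])

```text
clock: 3.1
ee_pos: [0.6333, -0.2152, 0.1956]
tcp_rot: [0.065, -3.129, -0.009]
contact_force: [1.0, -0.3, 1.0]
finger_gap: 0.0002
```

```bash
python3 -c "
from h import *
import cv2
s=sense();print(s['ee_pos'],s['tcp_rot'],s['contact_force'])
R=down(np.pi+.042)
for p in ([.633,-.16,.122],): print(to_tool(p,R))
f=grab_frame('scene');cv2.imwrite('pics/c.png',cv2.resize(f['pixels'][120:310,200:420],None,fx=3,fy=3))"
```

```text
[ 0.63325984 -0.21523148  0.19564168] [ 0.06501423 -3.12891735 -0.00893972] [ 0.9979331  -0.31934125  1.00219165]
([0.006, -0.012, -0.0], [-0.003, 0.055, 0.074])
```

View pics/c.png

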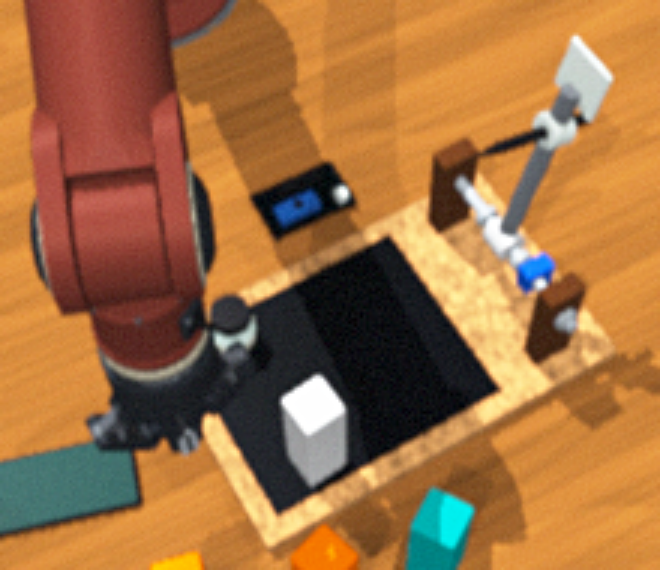

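The weight still stands and the tool is behind it, on the phone side. The closed gripper's knuckles spread along board y, so I'll turn the tool 90° to spread them along x instead.

```bash
python3 -c "
from h import *
s=sense();print(s['qpos'].round(3),s['ee_pos'])
print(to_tool([.635,-.215,.195],down(np.pi/2+.042)),to_tool([.635,-.215,.195],down(-np.pi/2+.042)))"
```

```text
[ 0.254  0.681  0.077  1.391 -0.056  1.077  1.953] [ 0.63576026 -0.21666568  0.19962539]
([-0.001, -0.005, 1.57], [0.001, 0.002, 0.005]) ([0.005, -0.001, -1.572], [0.001, 0.002, 0.005])
```

Emit:
carry_out(motion=[[[0,0,0.19,0,0,0,-1],[0,0,0.38,0,0,0,-1],[0,0,0.56,0,0,0,-1],[0,0,0.75,0,0,0,-1],[0,0,0.93,0,0,0,-1],[0,0,1.12,0,0,0,-1],[0,0,1.3,0,0,0,-1],[0,0,1.48,0,0,0,-1]]])

```text
clock: 4.15
ee_pos: [0.6386, -0.2183, 0.2051]
tcp_rot: [2.074, 2.353, 0.006]
contact_force: [0.6, 0.3, 1.2]
finger_gap: 0.0
```

Emit:
carry_out(motion=[[[0,0,0.1,0,0,0.04,-1],[0,0,0.1,0,0,0.076,-1],[0,0,0.1,0,0,0.076,-1],[0,0,0.1,0,0,0.076,-1],[0,0,0.1,0,0,0.076,-1]]])

```text
clock: 4.78
ee_pos: [0.6379, -0.2198, 0.1282]
tcp_rot: [2.185, 2.251, 0.004]
contact_force: [-0.1, 0.2, -0.2]
finger_gap: -0.0001
```

```bash
python3 -c "
from h import *
s=sense();print(s['qpos'].round(3),s['ee_pos'],s['contact_force'])
print(to_tool([.633,-.15,.122],down(np.pi/2+.042)))"
```

```text
[ 0.047  0.794  0.471  1.475 -0.405  0.965  0.658] [ 0.63786687 -0.21982215  0.12823855] [-0.11064456  0.21311371 -0.22922786]
([0.005, 0.002, -0.012], [0.07, -0.003, 0.006])
```

Emit:
carry_out(motion=[[[0,0,0,0.03,-0.006,0.006,-1],[0,0,0,0.06,-0.006,0.006,-1],[0,0,0,0.07,-0.006,0.006,-1],[0,0,0,0.075,-0.006,0.006,-1],[0,0,0,0.08,-0.006,0.006,-1],[0,0,0,0.085,-0.006,0.006,-1],[0,0,0,0.09,-0.006,0.006,-1],[0,0,0,0.095,-0.006,0.006,-1]]])

```text
clock: 5.78
ee_pos: [0.6275, -0.1248, 0.1195]
tcp_rot: [2.189, 2.252, -0.001]
contact_force: [0.3, -0.3, 0.5]
finger_gap: -0.0
```

```bash
python3 -c "
from h import *
s=sense();print(s['ee_pos'],s['contact_force'])
f=grab_frame('scene');cv2.imwrite('pics/d.png',cv2.resize(f['pixels'][180:310,230:390],None,fx=4,fy=4))"
```

```text
[ 0.62745879 -0.12478123  0.1194519 ] [ 0.30806446 -0.32190298  0.53954825]
```

View pics/d.png

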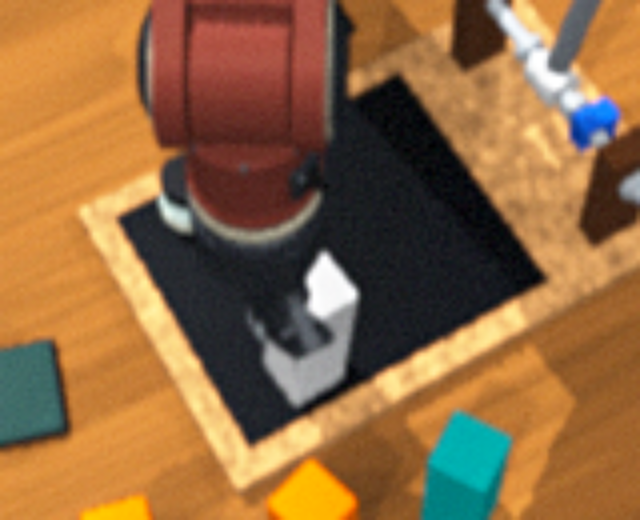

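The weight is tipping toward the posts, turning about its lower edge, with its top now at crop (330,285). I'll keep pushing.

Emit:
carry_out(motion=[[[0,0,0,0.005,0,0,-1],[0,0,0,0.01,0,0,-1],[0,0,0,0.015,0,0,-1],[0,0,0,0.02,0,0,-1],[0,0,0,0.025,0,0,-1],[0,0,0,0.03,0,0,-1],[0,0,0,0.03,0,0,-1],[0,0,0,0.03,0,0,-1]]])

```text
clock: 6.82
ee_pos: [0.6265, -0.0946, 0.1194]
tcp_rot: [2.189, 2.253, -0.0]
contact_force: [0.1, -0.1, -0.7]
finger_gap: -0.0
```

```bash
python3 -c "
from h import *
s=sense();print(s['ee_pos'],s['contact_force'])
f=grab_frame('scene');cv2.imwrite('pics/e.png',cv2.resize(f['pixels'][180:310,230:390],None,fx=4,fy=4))"
```

```text
[ 0.62654902 -0.09462726  0.11936827] [ 0.10743284 -0.13526727 -0.66575584]
```

View pics/e.png

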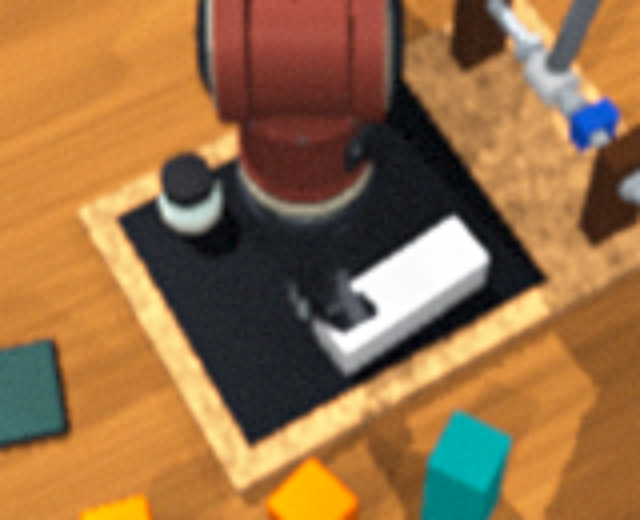

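It lies flat along the edge and the jar hasn't moved. Next I go up and over, to behind the pen arm.

Emit:
carry_out(motion=[[[0,0,0,0,0,-0.06,-1],[0,0,0,0,0,-0.12,-1],[0,0,0,0,0,-0.18,-1],[0,0,0,0,0,-0.24,-1],[0,0,0,0,0,-0.29,-1],[0,0,0,0.0,0,-0.29,-1],[0,0,0,0.05,-0.01,-0.29,-1],[0,0,0,0.1,-0.02,-0.29,-1]]])

```text
clock: 7.88
ee_pos: [0.6029, 0.0055, 0.4079]
tcp_rot: [-2.19, -2.25, 0.002]
contact_force: [1.3, 0.4, -0.6]
finger_gap: -0.0001
```

Emit:
carry_out(motion=[[[0,0,0,0.3,-0.06,0,-1],[0,0,0,0.3,-0.06,0,-1],[0,0,0,0.3,-0.06,0,-1],[0,0,0,0.3,-0.06,0,-1],[0,0,0,0.3,-0.06,0,-1],[0,0,0,0.3,-0.06,0,-1],[0,0,0,0.3,-0.06,0,-1],[0,0,0,0.3,-0.06,0,-1]]])

```text
clock: 8.88
ee_pos: [0.5357, 0.3007, 0.4093]
tcp_rot: [2.193, 2.248, -0.001]
contact_force: [0.1, 0.1, 0.1]
finger_gap: -0.0
```

Run:
```python
from h import *
s=sense();print(s['ee_pos'],s['tcp_rot'],s['qpos'].round(2))
f=grab_frame('top');im=f["pixels"].astype(int)
m=np.zeros(im.shape[:2],np.uint8);m[150:200,275:370]=((im.min(2)>140)&(im.max(2)-im.min(2)<40))[150:200,275:370]
c=max(cv2.findContours(m,cv2.RETR_EXTERNAL,cv2.CHAIN_APPROX_NONE)[0],key=cv2.contourArea);r=cv2.minAreaRect(c)
y=.0423;o=np.array([.5508,.0053]);R=np.array([[np.cos(y),-np.sin(y)],[np.sin(y),np.cos(y)]])
print(r,[(R.T@(on_z(f,*p,.0595)[:2]-o)).round(3) for p in cv2.boxPoints(r)],(R.T@(on_z(f,*r[0],.0595)[:2]-o)))
Rt=down(np.pi/2+.042)
for p in ([.541,.28,.41],[.541,.28,.29],[.543,.225,.29]):print(to_tool(p,Rt))
# circle of plate outer face in world, TCP targets
for q in np.arange(.2,2.05,.15):
    a=q-.45;yb=.13-.205*np.sin(a)+.01*np.cos(a);z=.1+.205*np.cos(a)+.01*np.sin(a);print(round(q,2),(o+R@[0,yb]).round(3),round(z,3))
```

```text
[0.53573028 0.30071668 0.4092513 ] [ 2.19285474e+00  2.24846126e+00 -1.21751811e-03] [-0.85  0.5   0.56  1.21 -0.25  1.5  -0.31]
((309.0972900390625, 171.57679748535156), (18.11039161682129, 51.70225143432617), 83.2901611328125) [array([0.078, 0.031]), array([ 0.088, -0.09 ]), array([ 0.046, -0.093]), array([0.036, 0.027])] [ 0.06220672 -0.03116304]
([0.0, 0.001, -0.017], [-0.021, 0.005, -0.001])
([0.0, 0.001, -0.017], [-0.021, 0.005, 0.119])
([0.0, 0.001, -0.017], [-0.076, 0.005, 0.119])
0.2 [0.543 0.196] 0.296
0.35 [0.544 0.166] 0.303
0.5 [0.545 0.135] 0.305
0.65 [0.547 0.104] 0.303
0.8 [0.548 0.074] 0.296
0.95 [0.549 0.046] 0.285
1.1 [0.55  0.019] 0.269
1.25 [ 0.551 -0.005] 0.25
1.4 [ 0.552 -0.026] 0.227
1.55 [ 0.553 -0.043] 0.202
1.7 [ 0.553 -0.056] 0.174
1.85 [ 0.554 -0.065] 0.145
2.0 [ 0.554 -0.069] 0.114
```

Emit:
carry_out(motion=[[[0,0,-0.017,-0.02,0.005,0.03,-1],[0,0,-0.017,-0.02,0.005,0.08,-1],[0,0,-0.017,-0.02,0.005,0.119,-1],[0,0,-0.017,-0.05,0.005,0.119,-1],[0,0,-0.017,-0.08,0.005,0.119,-1],[0,0,-0.017,-0.09,0.005,0.119,-1],[0,0,-0.017,-0.1,0.005,0.119,-1],[0,0,-0.017,-0.11,0.006,0.117,-1]]])

```text
clock: 9.93
ee_pos: [0.5437, 0.195, 0.2924]
tcp_rot: [-2.165, -2.273, -0.001]
contact_force: [-1.2, 1.3, 0.6]
finger_gap: 0.0002
```

Run:
```python
from h import *
s=sense();print(s['ee_pos'],s['tcp_rot'],s['contact_force'])
f=grab_frame('scene');cv2.imwrite('pics/g.png',cv2.resize(f['pixels'][80:280,270:450],None,fx=3,fy=3))
```

```text
[0.54370864 0.19496254 0.29235858] [-2.16530243e+00 -2.27314602e+00 -1.38230200e-03] [-1.15980709  1.26913411  0.63785607]
```

View pics/g.png

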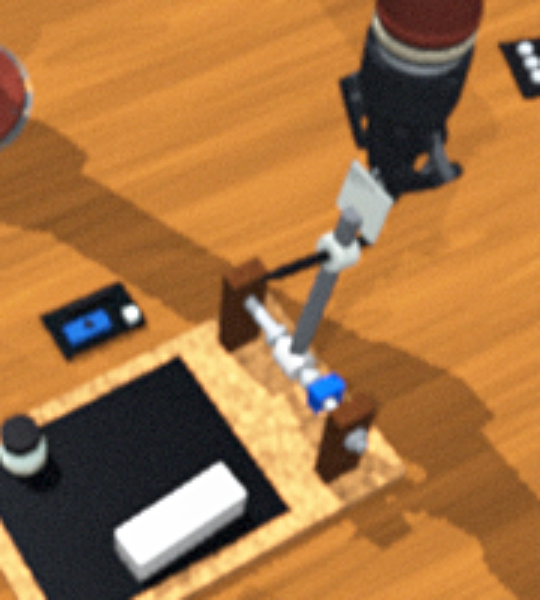

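Emit:
carry_out(motion=[[[0,0,0,-0.015,0,0,-1],[0,0,0,-0.03,0,0,-1],[0,0,0,-0.045,0,0,-1],[0,0,0,-0.06,0,-0.001,-1],[0,0,0,-0.075,0,-0.002,-1],[0,0,0,-0.09,0,-0.003,-1],[0,0,0,-0.105,0,-0.003,-1],[0,0,0,-0.12,0,-0.001,-1]]])

```text
clock: 10.98
ee_pos: [0.5498, 0.0724, 0.2934]
tcp_rot: [2.17, 2.272, 0.0]
contact_force: [-0.3, 1.9, -0.4]
finger_gap: -0.0001
```

Run:
```python
from h import *
s=sense();print(s['ee_pos'],s['tcp_rot'],s['contact_force'])
f=grab_frame('scene');cv2.imwrite('pics/i.png',cv2.resize(f['pixels'][80:280,270:450],None,fx=3,fy=3))
```

```text
[0.54981886 0.07239736 0.29337543] [2.16963421e+00 2.27172953e+00 2.78850330e-04] [-0.25449719  1.94074112 -0.40093653]
```

View pics/i.png

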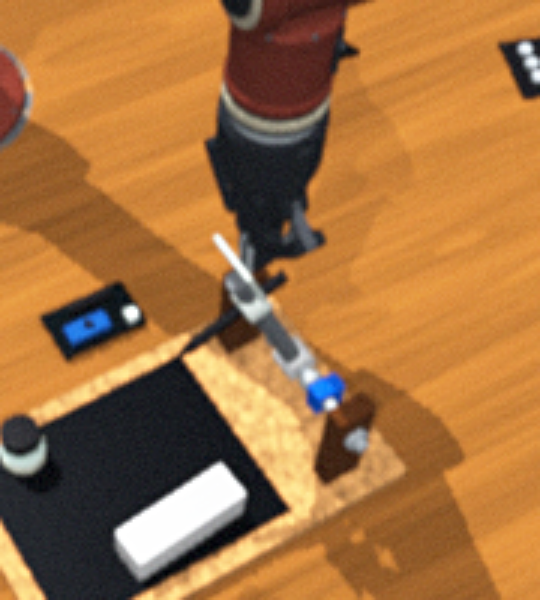

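The arm is past upright with the fingertip behind the plate at crop (240,260). I'll keep following the arc.

Emit:
carry_out(motion=[[[0,0,0,-0.015,0,0.007,-1],[0,0,0,-0.03,0,0.015,-1],[0,0,0,-0.043,0,0.023,-1],[0,0,0,-0.055,0,0.033,-1],[0,0,0,-0.067,0,0.043,-1],[0,0,0,-0.079,0,0.054,-1],[0,0,0,-0.09,0,0.066,-1],[0,0,0,-0.098,0,0.079,-1]]])

```text
clock: 12.02
ee_pos: [0.5541, -0.0256, 0.2134]
tcp_rot: [2.17, 2.271, -0.001]
contact_force: [0.1, -0.4, 1.5]
finger_gap: 0.0003
```

Run:
```python
from h import *
s=sense();print(s['ee_pos'],s['tcp_rot'],s['contact_force'])
f=grab_frame('scene');cv2.imwrite('pics/j.png',cv2.resize(f['pixels'][80:280,270:450],None,fx=3,fy=3))
```

```text
[ 0.55407118 -0.02563714  0.21344889] [ 2.16990811e+00  2.27126096e+00 -1.44931398e-03] [ 0.13206194 -0.42307407  1.47609267]
```

View pics/j.png

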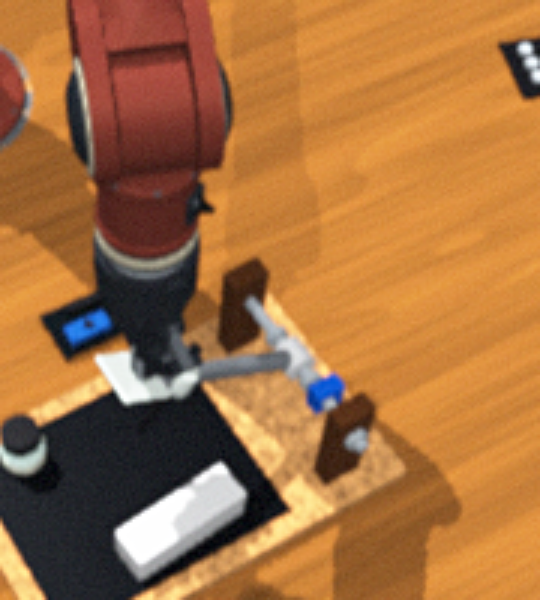

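Emit:
carry_out(motion=[[[0,0,0,-0.012,0,0.006,-1],[0,0,0,-0.024,0,0.021,-1],[0,0,0,-0.034,0,0.04,-1],[0,0,0,-0.041,0,0.06,-1],[0,0,0,-0.044,0,0.08,-1],[0,0,0,-0.045,0,0.094,-1],[0,0,0,-0.045,0,0.102,-1],[0,0,0,-0.045,0,0.104,-1]]])

```text
clock: 13.08
ee_pos: [0.5559, -0.0696, 0.11]
tcp_rot: [-2.169, -2.271, 0.002]
contact_force: [-2.6, -0.7, 5.2]
finger_gap: 0.0003
```

Emit:
carry_out(motion=[[[0,0,0,0,0,0.003,-1],[0,0,0,0,0,0.005,-1],[0,0,0,0,0,0.006,-1],[0,0,0,0,0,0.006,-1],[0,0,0,0,0,0.006,-1]]])

```text
clock: 13.7
ee_pos: [0.5561, -0.0696, 0.1094]
tcp_rot: [-2.17, -2.272, -0.005]
contact_force: [-9.2, 0.7, 28.7]
finger_gap: -0.0005
```

Force rose to 29 N with the plate at 109 mm, so the arm is on its stop. Retreating now.

Emit:
carry_out(motion=[[[0,0,0,0,0,-0.03,-1],[0,0,0,0,0,-0.09,-1],[0,0,0,0,0,-0.15,-1],[0,0,0,0,0,-0.21,-1],[0,0,0,0.05,0,-0.24,-1],[0,0,0,0.1,0,-0.24,-1],[0,0,0,0.16,0,-0.24,-1],[0,0,0,0.22,0,-0.24,-1]]])

```text
clock: 14.7
ee_pos: [0.5457, 0.1526, 0.345]
tcp_rot: [-2.169, -2.272, -0.003]
contact_force: [-0.2, 1.0, -0.2]
finger_gap: 0.0
```

Emit:
carry_out(motion=[[[0,0,0,0.06,0,0,-1],[0,0,0,0.12,0,0,-1],[0,0,0,0.15,0,0,-1],[0,0,0,0.15,0,0,-1],[0,0,0,0.15,0,0,-1],[0,0,0,0.15,0,0,-1]]])

```text
clock: 15.45
ee_pos: [0.5398, 0.2981, 0.3449]
tcp_rot: [2.173, 2.268, 0.0]
contact_force: [0.3, -0.3, -0.4]
finger_gap: -0.0001
```

Run:
```python
from h import *
s=sense();print(s['clock'],s['ee_pos'],s['contact_force'])
a=grab_frame('scene');b=grab_frame('top')
A=cv2.resize(a['pixels'][170:310,230:420],None,fx=4,fy=4);B=cv2.resize(b['pixels'][135:290,165:355],None,fx=4,fy=4)
cv2.imwrite('pics/k.png',cv2.resize(np.vstack([A,B])[:, :],None,fx=.5,fy=.5,interpolation=cv2.INTER_AREA))
print((proj(a,[[.5541,-.0696,.110]])-[230,170])*2,(proj(b,[[.5541,-.0696,.110]])-[165,135])*2+[0,280])
m=b["pixels"].astype(int);k=np.zeros(m.shape[:2],np.uint8);k[150:186,275:370]=((m.min(2)>140)&(m.max(2)-m.min(2)<40))[150:186,275:370]
r=cv2.minAreaRect(max(cv2.findContours(k,0,1)[0],key=cv2.contourArea));print(r)
```

```text
15.45 [0.53981656 0.29809163 0.34486899] [ 0.27972995 -0.31985743 -0.35333224]
[[146.91708643 121.35199524]] [[328.86267374 402.14610171]]
((309.0855407714844, 171.4183807373047), (17.731929779052734, 51.7063102722168), 83.21102905273438)
```

View pics/k.png

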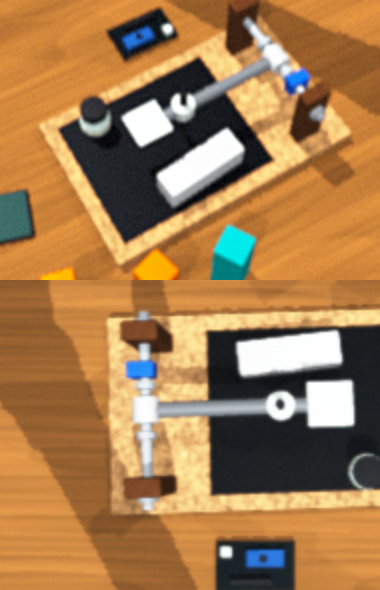

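The plate shows at (147,122) in the scene view and (330,404) in the top view, within 2 px of the predicted fully-down position. The weight is unmoved and the arm is clear.

```bash
python3 -c "
from h import *
print(job.finish_job())"
```

```text
the job is handed in; nothing more can be done
None
```

The drawing machine is ready: the weight lies flat on the sheet along its edge, and the pen arm is pressed down to its stop. I handed the job in at about 15.5 s; it reports no verdict.

- **Weight:** I tipped it towards the posts with the closed fingertips. The top view puts its centre at board x ≈ +62 mm, y ≈ −31 mm, within about 0.08 rad of the board's y axis. It did not move while I worked on the pen arm.
- **Pen arm:** I pushed the thumb plate over along its arc and pressed until the force reached about 29 N with the fingertip at 109 mm. After I backed off, the plate appeared within 2 px of its predicted fully-down position in both views. I did not measure the joint angle directly.
- **Other objects:** the jar, circuit board and phone look unmoved by eye; I did not measure them again at the end. The robot finished clear at z ≈ 0.34 m, with no contact force beyond noise.
- **Disagreement:** the two cameras differed by up to about 4 mm on the sheet corners, and their triangulated heights came out at 10–21 mm against the stated 19.5 mm. This was small enough not to matter here.

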